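Find the full tin of screws by feel

ROBOT

A 6-joint arm with a two-finger parallel gripper is mounted at the origin on the work surface. World frame = base frame: x ahead of the robot, y to its left, z up, the work surface at z = 0. Lengths are in m, angles in degrees, forces in N, time in s.
With the tool pointing down it reaches from about 0.25 to 0.725 m from the base axis. Payload 9.7 kg.
Tool frame: the origin (TCP) lies at the very end of the fingers, on their centre line; the grasp point (between the pads) lies 19 mm behind it; z points along the fingers, y is the line along which they close (so a half turn about z gives the same grasp; the last joint's range is limited). The gripper opens to 85 mm and grips with 20 to 120 N. Pads are 22 mm wide; open, the fingers measure 114 mm over their backs; the gripper's body (76 mm by 85 mm) begins 54 mm behind the grasp point. The pads swing forward as they close: fully open they stand 13 mm farther back than shut.
Start: joints at [71.104, 4.979, 10.078, 95.1, 0, 90], TCP at [0.178, 0.52, 0.203] pointing down, gripper open.
Joint ranges: [-179.16, 179.16], [-48.56, 103.87], [-65.8, 70.77], [-126.05, 130.52], [-82.76, 87.17], [-180, 180]. Speed limits (degrees/s): [127.2, 127.2, 147.25, 180, 180, 180].

INTERFACE

Orientations are given as [roll, pitch, yaw] about the fixed x, y, z axes, in that order (R = Rz(yaw) Ry(pitch) Rx(roll)).
In Python, from workcell import bot, viewer, finder gives the robot as it stands. The module is installed in compiled form; this text tells all that it offers.
- The arm moves only by the shell command python3 -m inch 'ROWS' [FORCE]. ROWS is JSON, a list that holds one entry, the list of rows, each a list of 7 numbers: the opening in per cent of the stroke, from 0 (shut) to 100 (fully open), then the shift along the tool's x, y, z in mm, then the turn, a rotation vector about the tool's x, y, z in degrees. In form: [[[grip, tx, ty, tz, ax, ay, az], ...]]. A call has 1 to 8 rows; each row shifts and turns the commanded pose from where the row before left it, along the tool's axes as they then stand; what a row does not reach is not made up. A row lasts 1/8 s, in which the tool goes at most 62.5 mm and 10.7 degrees, less where a joint would pass 70% of its speed; a pose out of reach is approached as far as the arm can. A call with a gripper value outside its range is refused whole. The fingers move at their own pace and stop on an object; FORCE is the grip in N (left out, the last holds). Time passes only in rows, so rows that do not move let the fingers close. It gives the time, the measured TCP pose, the force, the opening and the grip force at its end, in the units of the state.
- bot.get_obs(): the state, without advancing time (a new reading comes with each control period).
- viewer.camera(name): name is "scene" or "top"; returns a dict with "pixels" (400x640x3 uint8, red, green, blue), "vfov" (degrees; the focal length in pixels is half the picture's height over the tangent of half this angle, whatever the lens; pixels are square), "cx", "cy" (the principal point, pixels), "R" (3x3) and "t" (3): a world point X has camera coordinates R X + t. Camera axes: x right, y down, z forward; pixel columns grow to the right and rows downward; lengths in m; the calibration is good to about 2 mm. A picture is of the moment at which its call begins. There is no depth.
- bot.job_done(): hands the job in; it is judged then, once.
Trained networks look in the newest picture that a camera, given by its name, has taken for a name from the list of things; names that differ only in an ending like _2 or _b are one class to them, and where a whole thing is asked for, a point or a joint stands for the part that bears it (a point fixed in the world has none). Each returns a list of dicts, best first, with "conf" (0 to 1); they miss things now and then, are a little off and sometimes report something else, mostly with a low value. They report only what shows in the picture. A call takes as long as a camera call. They do not tell look-alikes from the thing itself.
- finder.outline_of(camera, thing): "pixels" (400x640 bool, what is visible of it) and "extent" ([centre column, centre row, width, height] in pixels, round what is visible of it).
- finder.mark_of(camera, thing): "position" ([column, row] in pixels: a listed point, or the origin of a listed thing).
The state is a dict: "time": time; "q": joint angles; "qd": joint speeds; "joint_efforts": joint torques, N m; "ee_pos": TCP position; "tcp_rot": TCP orientation; "wrist_force": force on the tool from outside, world axes, zero at the start; "torque": the same for the moment, N m; "opening": finger opening in m; "grasp_force": force on a finger pad.
Only numpy, scipy, OpenCV 4.12 (cv2) and the standard library are available. Lean on these libraries where they do the work, as an engineer would, in place of code of your own. Each camera call takes 0.05 s, during which the arm holds its last target. There are 200 camera calls.

TASK

Only one of the three look-alike closed tins of screws on the low birch shelf is full: find it by weight, starting with the tin next to the white cup and working along the row to the steel box, lifting each about 5 cm clear of the shelf and setting it back upright in its own place before lifting the next (the last need not go back if it is the full one). Then hold the full tin up, upright and at least 10 cm clear above the shelf, and finish while still holding it there. The other two must be standing in their places, and the cup, steel box and brush left alone.

Things in the scene. Friction and masses are not known exactly. Their poses are not given: they have to be found in the camera images.
- tin_1_mid (a point): closed green round tin of screws with a white band and a bare steel lid, upright, 54 mm diameter, 80 mm high; this point is at its centre, 40 mm above its underside and 40 mm below its top. All three tins look alike; the filling is shut inside and may shift by a millimetre or two. One tin, any of the three, is full and weighs 0.58 to 0.72 kg; the other two are part-used and weigh 0.22 to 0.40 kg. It stands next to the white cup: first in the row.
- tin_2_mid (a point): centre of the second tin, just like the first (54 mm diameter, 80 mm high, this point half-way up). It stands in the middle of the row.
- tin_3_mid (a point): centre of the third tin, just like the first (54 mm diameter, 80 mm high, this point half-way up). It stands next to the steel box: last in the row.
- tin_1: the same tin as point tin_1_mid; origin at the centre of its underside, z up its axis
- tin_2: the same tin as point tin_2_mid; origin at the centre of its underside, z up its axis
- tin_3: the same tin as point tin_3_mid; origin at the centre of its underside, z up its axis
- shelf: fixed low shelf of pale birch plywood with small dark peg holes, 150 mm deep (its x) by 620 mm long (its y), flat deck top 60 mm above the work surface; origin on the work surface under its middle. The tins stand in a row along its y, about 125 mm apart, the cup beyond tin_1 (towards its +y end) and the steel box beyond tin_3 (towards its -y end).
- cup: white ceramic cup, 72 mm across, 75 mm high, on the +y end of the shelf about 130 mm from tin_1; origin at the centre of its underside. Leave alone.
- steel_box: flat steel box with a sliding lid, 100 mm (its x) by 60 mm (its y), 43 mm high, on the -y end of the shelf about 130 mm from tin_3; origin at the centre of its underside. Leave alone.
- brush: blue plastic hand brush lying on its white bristle block on the work surface beyond the shelf, 55 mm (x) by 150 mm (y), 83 mm high with its grip; origin at the centre of its underside. Leave alone.
Mind the look-alikes: they are no part of the job. What is shaped like the tin_3 but red or yellow is not meant.

How it is judged (in metres and radians):
On the way, in this order (a step that is already met when the one before it is completed fails the run):
1. the tin next to the cup is lifted clear of the shelf in the gripper, by 2 cm or more, while the other two stand upright on the shelf (z of tin_1_mid in the frame of shelf above 0.12 m and contact force between tin_1 and shelf below 0.05 N and contact force between the fingers and tin_1 above 2 N and contact force between each of tin_2, tin_3 and shelf above 1 N and angle between each of tin_2_mid, tin_3_mid's own z axis and vertical below 0.15 rad), for 0.2 s.
2. then the middle tin is lifted clear of the shelf in the gripper, by 2 cm or more, while the other two stand upright on the shelf (z of tin_2_mid in the frame of shelf above 0.12 m and contact force between tin_2 and shelf below 0.05 N and contact force between the fingers and tin_2 above 2 N and contact force between each of tin_1, tin_3 and shelf above 1 N and angle between each of tin_1_mid, tin_3_mid's own z axis and vertical below 0.15 rad), for 0.2 s.
3. then the tin next to the steel box is lifted clear of the shelf in the gripper, by 2 cm or more, while the other two stand upright on the shelf (z of tin_3_mid in the frame of shelf above 0.12 m and contact force between tin_3 and shelf below 0.05 N and contact force between the fingers and tin_3 above 2 N and contact force between each of tin_1, tin_2 and shelf above 1 N and angle between each of tin_1_mid, tin_2_mid's own z axis and vertical below 0.15 rad), for 0.2 s.
At the end, for the whole second after the job is handed in: One tin is held still in the fingers, within 20 degrees of upright, its underside 8 cm or more above the shelf, nothing else carrying it; the others stand untouched and upright on the shelf within 4 cm of their starts, each pressing on it with under 5 N (so the full one is held) (((z of tin_1_mid in the frame of shelf above 0.18 m and angle between tin_1_mid's own z axis and vertical below 0.35 rad and linear speed of tin_1 below 0.05 m/s and contact force between the fingers and tin_1 above 2 N and contact force between tin_1 and shelf below 0.05 N and contact force between tin_1 and cup below 0.05 N and contact force between tin_1 and steel_box below 0.05 N and contact force between tin_1 and brush below 0.05 N and contact force between tin_2 and shelf between 1 and 5 N and angle between each of tin_2_mid, tin_3_mid's own z axis and vertical below 0.15 rad and distance of each of tin_2_mid, tin_3_mid from where it was at the start of the episode below 0.04 m and linear speed of each of tin_2, tin_3 below 0.03 m/s and contact force between the fingers and tin_2 below 0.05 N and contact force between tin_3 and shelf between 1 and 5 N and contact force between the fingers and tin_3 below 0.05 N) or (z of tin_2_mid in the frame of shelf above 0.18 m and angle between tin_2_mid's own z axis and vertical below 0.35 rad and linear speed of tin_2 below 0.05 m/s and contact force between the fingers and tin_2 above 2 N and contact force between tin_2 and shelf below 0.05 N and contact force between tin_2 and cup below 0.05 N and contact force between tin_2 and steel_box below 0.05 N and contact force between tin_2 and brush below 0.05 N and contact force between tin_1 and shelf between 1 and 5 N and angle between each of tin_1_mid, tin_3_mid's own z axis and vertical below 0.15 rad and distance of each of tin_1_mid, tin_3_mid from where it was at the start of the episode below 0.04 m and linear speed of each of tin_1, tin_3 below 0.03 m/s and contact force between the fingers and tin_1 below 0.05 N and contact force between tin_3 and shelf between 1 and 5 N and contact force between the fingers and tin_3 below 0.05 N) or (z of tin_3_mid in the frame of shelf above 0.18 m and angle between tin_3_mid's own z axis and vertical below 0.35 rad and linear speed of tin_3 below 0.05 m/s and contact force between the fingers and tin_3 above 2 N and contact force between tin_3 and shelf below 0.05 N and contact force between tin_3 and cup below 0.05 N and contact force between tin_3 and steel_box below 0.05 N and contact force between tin_3 and brush below 0.05 N and contact force between tin_1 and shelf between 1 and 5 N and angle between each of tin_1_mid, tin_2_mid's own z axis and vertical below 0.15 rad and distance of each of tin_1_mid, tin_2_mid from where it was at the start of the episode below 0.04 m and linear speed of each of tin_1, tin_2 below 0.03 m/s and contact force between the fingers and tin_1 below 0.05 N and contact force between tin_2 and shelf between 1 and 5 N and contact force between the fingers and tin_2 below 0.05 N))); the arm keeps its last pose, push and grip.
It fails at once if a tin is tipped over (by more than 40 degrees) (angle between any of tin_1_mid, tin_2_mid, tin_3_mid's own z axis and vertical above 0.7 rad).
It fails at once if the cup, steel box or brush is moved by more than 3 cm (distance of any of cup, steel_box, brush from where it was at the start of the episode above 0.03 m).
It also fails if it takes over 64 s, if anything falls off the work surface, if the arm or the gripper's body presses on something with over 40 N, if the wrist force passes 120 N, or if a joint passes its speed limit or range.

## Working session

There is one attempt and no reset: what is moved stays moved. The work goes in short steps, Python scripts to look and compute and a shell command to move; the robot and the scene stay as the last step left them, time stands still between calls to the robot, and variables do not carry over. Pictures are saved under pics/ and viewed, at most 10 in all, crops included, and the job is handed in when it is done.

```bash
mkdir -p pics
cat > h.py <<'E'
import numpy as np, cv2
from workcell import bot, viewer, finder
def ray(c,px):
    f=200/np.tan(np.radians(c["vfov"])/2); R=np.array(c["R"]);t=np.array(c["t"])
    d=R.T@np.array([(px[0]-c["cx"])/f,(px[1]-c["cy"])/f,1]); return -R.T@t,d
def atz(c,px,z):
    o,d=ray(c,px); return o+d*(z-o[2])/d[2]
def save(c,n): cv2.imwrite("pics/"+n,c["pixels"][:,:,::-1])
E
python3 - <<'E'
from h import *
np.set_printoptions(precision=4,suppress=True)
Z={"tin_1_mid":.1,"tin_1":.06,"cup":.06,"steel_box":.06,"shelf":0,"brush":0}
ims=[]
for n in ("top","scene"):
    c=viewer.camera(n); ims.append(c["pixels"])
    save(c,n+"1.png")
    for k,z in Z.items():
        for m in finder.mark_of(n,k):
            print(n,k,round(m["conf"],2),np.round(m["position"],1),atz(c,m["position"],z)[:2])
o=bot.get_obs();print({k:np.round(v,3) for k,v in o.items()})
E
```

```text
top tin_1_mid 0.6 [309.  229.8] [0.487  0.0778]
top tin_1 0.88 [401.  275.1] [ 0.3897 -0.1176]
top tin_1 0.84 [371.8 220.4] [ 0.5061 -0.0556]
top tin_1 0.83 [431.2 222.4] [ 0.5022 -0.1829]
top tin_1 0.73 [450.2 271.8] [ 0.397  -0.2227]
top tin_1 0.59 [311.4 229.3] [0.4867 0.0739]
top tin_1 0.55 [440.2 147.3] [ 0.6641 -0.2035]
top steel_box 0.58 [486.4 205.3] [ 0.5391 -0.3017]
top steel_box 0.54 [369.6 221.4] [ 0.504  -0.0508]
top steel_box 0.2 [312.3 225.3] [0.4953 0.072 ]
top shelf 0.91 [362.5 215.2] [ 0.5173 -0.0418]
top brush 0.81 [337.5 151.9] [0.6631 0.0157]
scene tin_1_mid 0.77 [355.9 178.7] [0.4826 0.0702]
scene tin_1 0.9 [351.4 191. ] [0.4911 0.0674]
scene tin_1 0.9 [202.5 201.5] [ 0.6926 -0.1877]
scene tin_1 0.83 [265.6 120.6] [ 0.4312 -0.2127]
scene tin_1 0.83 [304.7 139.7] [ 0.4279 -0.0998]
scene tin_1 0.8 [258.8 147.4] [ 0.5067 -0.1763]
scene tin_1 0.79 [304.9 167.8] [ 0.4956 -0.0534]
scene cup 0.7 [403.4 222.4] [0.4981 0.2002]
scene steel_box 0.6 [211.6 133.9] [ 0.5363 -0.2945]
scene shelf 0.84 [305.5 189.7] [ 0.5124 -0.0415]
scene brush 0.64 [290.6 247.7] [0.6559 0.016 ]
{'time': np.float64(0.7), 'q': array([71.103,  4.977, 10.079, 95.097, -0.   , 89.999]), 'qd': array([ 0.097, -0.05 , -0.055, -0.027, -0.146, -0.038]), 'joint_efforts': array([  0.   , -51.996,  46.479,   0.001,   0.   ,   0.   ]), 'ee_pos': array([0.178, 0.52 , 0.203]), 'tcp_rot': array([179.995,   0.   , 161.104]), 'wrist_force': array([-0.391, -0.245,  0.617]), 'torque': array([0.009, 0.003, 0.011]), 'grasp_force': np.float64(0.0), 'opening': np.float64(0.085)}
```

View pics/top1.png

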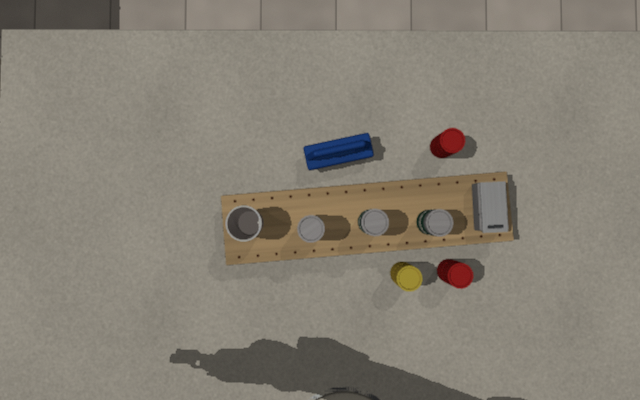

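View pics/scene1.png

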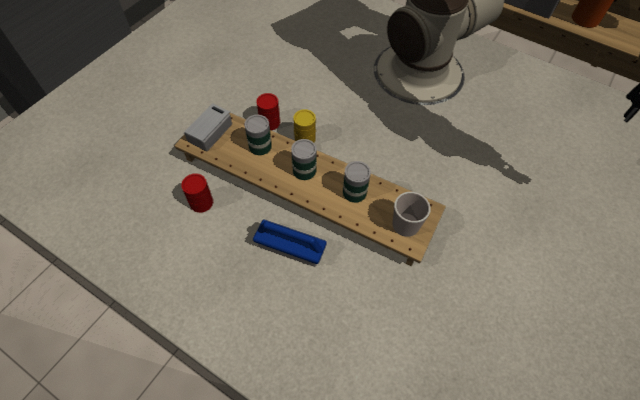

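The top view shows lids at about (311,229), (374,222) and (438,222), left to right from cup to box. The scene view shows the green tins at (356,183), (304,160) and (258,135). The red and yellow look-alikes are off the shelf. I'll refine the positions with a silhouette fit.

```bash
cat >> h.py <<'E'
from scipy.optimize import minimize
def fit(cs,G,z0=.06):
    a=np.linspace(0,2*np.pi,40,endpoint=False)
    M={n:[m for m in finder.outline_of(n,"tin_1")] for n in cs}
    out=[]
    for g in G:
        g=np.array(g,float); pick={}
        def sil(n,p):
            c=cs[n];f=200/np.tan(np.radians(c["vfov"])/2)
            P=np.array([[p[0]+.027*np.cos(t),p[1]+.027*np.sin(t),z] for t in a for z in (z0,z0+.08)])
            C=P@np.array(c["R"]).T+np.array(c["t"])
            uv=C[:,:2]/C[:,2:]*f+[c["cx"],c["cy"]]
            im=np.zeros((1600,2560),np.uint8)
            h=cv2.convexHull(((uv+.5)*4).astype(np.int32)); cv2.fillConvexPoly(im,h,1)
            return cv2.resize(im.astype(np.float32),(640,400),interpolation=cv2.INTER_AREA)
        iou=lambda A,B:(np.minimum(A,B).sum()/np.maximum(A,B).sum())
        r={}
        for n in cs:
            if not M[n]: continue
            s=sil(n,g); b=max(M[n],key=lambda m:iou(s,m["pixels"]))
            if iou(s,b["pixels"])>.35: pick[n]=b["pixels"].astype(np.float32)
        for ns in [[n] for n in pick]+[list(pick)]:
            m=minimize(lambda p:-sum(iou(sil(n,g+p/100),pick[n]) for n in ns)/len(ns),[0,0],method="Nelder-Mead",options=dict(initial_simplex=[[0,0],[1,0],[0,1]],xatol=.01,fatol=1e-4))
            r["+".join(ns)]=(np.round(g+m.x/100,4),round(-m.fun,3))
        out.append(r)
    return out
E
python3 - <<'E'
from h import *
cs={n:viewer.camera(n) for n in("top","scene")}
for r in fit(cs,[(.489,.071),(.501,-.0545),(.504,-.18)]): print(r)
E
```

```text
{'top': (array([0.4915, 0.0733]), np.float64(0.923)), 'scene': (array([0.488 , 0.0733]), np.float64(0.966)), 'top+scene': (array([0.4896, 0.0733]), np.float64(0.924))}
{'top': (array([ 0.502 , -0.0523]), np.float64(0.924)), 'scene': (array([ 0.5016, -0.0511]), np.float64(0.942)), 'top+scene': (array([ 0.502 , -0.0517]), np.float64(0.928))}
{'top': (array([ 0.5043, -0.1766]), np.float64(0.931)), 'scene': (array([ 0.5002, -0.1771]), np.float64(0.953)), 'top+scene': (array([ 0.502 , -0.1765]), np.float64(0.919))}
```

```bash
python3 -m inch '[[[100,0,0,0,0,0,10],[100,0,0,0,0,0,10],[100,0,0,0,0,0,10],[100,0,0,0,0,0,10],[100,0,0,0,0,0,10],[100,0,0,0,0,0,10],[100,0,0,0,0,0,10],[100,0,0,0,0,0,1.1]]]' 40
```

```text
time: 1.9
ee_pos: [0.1781, 0.5204, 0.2031]
tcp_rot: [180.0, -0.0, 90.0]
wrist_force: [-0.4, -0.2, -0.0]
opening: 0.0852
grasp_force: 0.0
```

```bash
python3 -m inch '[[[100,-50,35,0,0,0,0],[100,-50,35,0,0,0,0],[100,-50,35,0,0,0,0],[100,-50,35,0,0,0,0],[100,-50,35,0,0,0,0],[100,-50,35,0,0,0,0],[100,-50,35,0,0,0,0],[100,-50,35,0,0,0,0]]]'; python3 -m inch '[[[100,-25,15,0,0,0,0],[100,-22,16,0,0,0,0],[100,0,0,0,0,0,0],[100,0,0,0,0,0,0]]]'
```

```text
time: 2.9
ee_pos: [0.459, 0.1185, 0.2034]
tcp_rot: [180.0, -0.0, 90.2]
wrist_force: [1.7, 1.4, 0.2]
opening: 0.0857
grasp_force: 0.0
time: 3.4
ee_pos: [0.4889, 0.0737, 0.2031]
tcp_rot: [-180.0, -0.0, 90.1]
wrist_force: [0.1, -1.2, -0.7]
opening: 0.0856
grasp_force: 0.0
```

```bash
python3 -m inch '[[[100,0,0,30,0,0,0],[100,0,0,30,0,0,0],[100,0,0,30,0,0,0],[100,0,0,23,0,0,0],[100,0,0,0,0,0,0],[100,0,0,0,0,0,0]]]'; python3 -c "
from h import *
o=bot.get_obs();print(o['ee_pos'],o['wrist_force'])
cs={n:viewer.camera(n) for n in('top','scene')};save(cs['scene'],'g1.png')"
```

```text
time: 4.15
ee_pos: [0.4894, 0.074, 0.0913]
tcp_rot: [179.9, -0.0, 90.1]
wrist_force: [0.6, -0.9, 0.2]
opening: 0.0854
grasp_force: 0.0
[0.48936187 0.07396677 0.09132321] [ 0.58804426 -0.91579386  0.17966065]
```

View pics/g1.png

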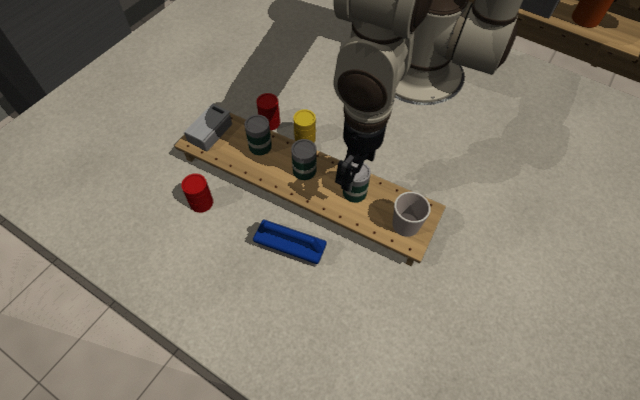

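The far (+x) finger shows at about (345,172), in front of tin 1 at (356,183). I'll check where a centred finger should appear.

```bash
python3 -c "
from h import *
c=viewer.camera('scene');f=200/np.tan(np.radians(c['vfov'])/2)
for P in [(.54,.074,.0913),(.54,.074,.14),(.537,.085,.0913),(.537,.063,.0913),(.489,.073,.14),(.4893,.074,.17)]:
  C=np.array(c['R'])@P+c['t'];print(P,C[:2]/C[2]*f+[c['cx'],c['cy']])
im=c['pixels'][130:230,290:420];cv2.imwrite('pics/g1c.png',cv2.resize(im,None,fx=5,fy=5,interpolation=2)[:,:,::-1])"
```

```text
(0.54, 0.074, 0.0913) [343.19915664 200.7009359 ]
(0.54, 0.074, 0.14) [344.59513673 187.96679451]
(0.537, 0.085, 0.0913) [348.42654203 202.15363156]
(0.537, 0.063, 0.0913) [339.49107751 197.23574722]
(0.489, 0.073, 0.14) [357.08189213 170.45504891]
(0.4893, 0.074, 0.17) [358.69257994 162.05763268]
```

View pics/g1c.png

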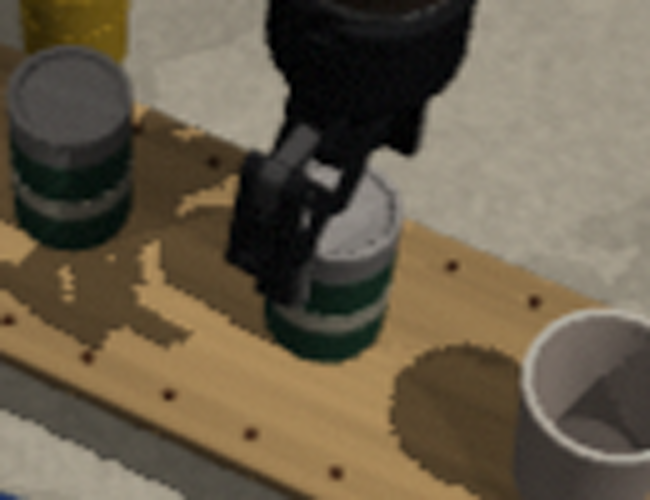

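The finger tip is at about (347,191), which agrees with a centred grasp. Closing and lifting.

```bash
python3 -m inch '[[[40,0,0,0,0,0,0],[20,0,0,0,0,0,0],[20,0,0,0,0,0,0],[20,0,0,0,0,0,0],[20,0,0,0,0,0,0],[20,0,0,0,0,0,0]]]' 50; python3 -m inch '[[[20,0,0,-6,0,0,0],[20,0,0,-12,0,0,0],[20,0,0,-15,0,0,0],[20,0,0,-15,0,0,0],[20,0,0,-6,0,0,0],[20,0,0,0,0,0,0],[20,0,0,0,0,0,0],[20,0,0,0,0,0,0]]]'; python3 -c "
from h import *
f=[]
for i in range(4): viewer.camera('top'); o=bot.get_obs(); f.append(np.r_[o['wrist_force'],o['joint_efforts'][1:3]])
print(np.round(f,2),o['torque'],o['ee_pos'])"
```

```text
time: 5.05
ee_pos: [0.4894, 0.0734, 0.0908]
tcp_rot: [179.9, -0.0, 90.0]
wrist_force: [-1.5, 0.0, 5.3]
opening: 0.0523
grasp_force: 51.8
time: 6.05
ee_pos: [0.4889, 0.0733, 0.1436]
tcp_rot: [-180.0, 0.0, 90.0]
wrist_force: [-0.2, 0.1, -3.4]
opening: 0.0523
grasp_force: 53.1
[[-2.000e-02  5.200e-01 -3.230e+00 -4.485e+01  4.868e+01]
 [-4.200e-01  3.500e-01 -2.360e+00 -4.481e+01  4.863e+01]
 [-2.000e-02  3.000e-02 -3.020e+00 -4.478e+01  4.861e+01]
 [ 7.000e-02 -1.020e+00 -3.680e+00 -4.477e+01  4.860e+01]] [-0.02496852 -0.03939728 -0.0210676 ] [0.48905457 0.07336074 0.14389372]
```

Tin 1 weighs about 0.31 kg, so it is part-used. Setting it back.

```bash
python3 -m inch '[[[20,0,0,15,0,0,0],[20,0,0,18,0,0,0],[20,0,0,12,0,0,0],[20,0,0,5,0,0,0],[20,0,0,2,0,0,0],[20,0,0,0,0,0,0],[20,0,0,0,0,0,0]]]'
```

```text
time: 7.12
ee_pos: [0.4894, 0.0734, 0.0926]
tcp_rot: [180.0, -0.0, 90.0]
wrist_force: [-0.0, -0.2, -3.3]
opening: 0.0525
grasp_force: 53.1
```

Still carrying, about 1.5 mm above the shelf.

```bash
python3 -m inch '[[[20,0,0,0.7,0,0,0],[20,0,0,0.7,0,0,0],[20,0,0,0.4,0,0,0],[20,0,0,0,0,0,0],[20,0,0,0,0,0,0]]]'
```

```text
time: 7.75
ee_pos: [0.4893, 0.0734, 0.0908]
tcp_rot: [180.0, -0.0, 90.0]
wrist_force: [-1.9, 0.3, 5.6]
opening: 0.0522
grasp_force: 53.9
```

Seated (force +5.6 N). Release, rise, and move to tin 2 (dy −125, dx +13).

```bash
python3 -m inch '[[[60,0,0,0,0,0,0],[100,0,0,0,0,0,0],[100,0,0,0,0,0,0],[100,0,0,0,0,0,0],[100,0,0,-25,0,0,0],[100,0,0,-40,0,0,0],[100,0,0,-40,0,0,0],[100,0,0,-10,0,0,0]]]'; python3 -m inch '[[[100,-30,3,0,0,0,0],[100,-40,5,0,0,0,0],[100,-40,4,0,0,0,0],[100,-15,0.5,0,0,0,0],[100,0,0,0,0,0,0],[100,0,0,0,0,0,0]]]'; python3 -c "
from h import *
cs={n:viewer.camera(n) for n in('scene',)}
for r in fit(cs,[(.489,.073),(.502,-.0515),(.502,-.1765)]): print(r)
save(cs['scene'],'s2.png')"
```

```text
time: 8.75
ee_pos: [0.49, 0.0735, 0.2078]
tcp_rot: [179.8, -0.0, 90.0]
wrist_force: [-0.8, 1.0, 0.0]
opening: 0.0856
grasp_force: 0.0
time: 9.5
ee_pos: [0.5015, -0.0507, 0.2051]
tcp_rot: [-180.0, -0.0, 90.0]
wrist_force: [-0.2, -0.2, 0.1]
opening: 0.0851
grasp_force: 0.0
{'scene': (array([0.4901, 0.0743]), np.float64(0.94))}
{'scene': (array([ 0.5015, -0.0503]), np.float64(0.965))}
{'scene': (array([ 0.5009, -0.1764]), np.float64(0.941))}
```

View pics/s2.png

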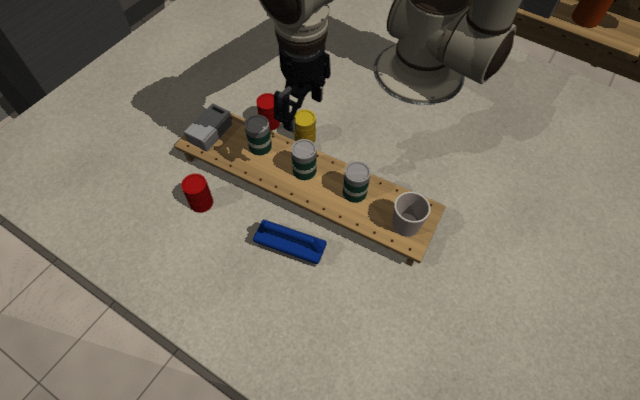

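Tin 1 stands upright in its place at (356,183), and the gripper is above tin 2 at (304,160). Descend, grip and lift.

```bash
python3 -m inch '[[[100,0,0,30,0,0,0],[100,0,0,40,0,0,0],[100,0,0,30,0,0,0],[100,0,0,13,0,0,0],[100,0,0,1,0,0,0],[100,0,0,0,0,0,0],[100,0,0,0,0,0,0]]]'; python3 -m inch '[[[40,0,0,0,0,0,0],[20,0,0,0,0,0,0],[20,0,0,0,0,0,0],[20,0,0,0,0,0,0],[20,0,0,0,0,0,0],[20,0,0,0,0,0,0]]]' 50; python3 -m inch '[[[20,0,0,-6,0,0,0],[20,0,0,-12,0,0,0],[20,0,0,-15,0,0,0],[20,0,0,-15,0,0,0],[20,0,0,-6,0,0,0],[20,0,0,0,0,0,0],[20,0,0,0,0,0,0],[20,0,0,0,0,0,0]]]'; python3 -c "
from h import *
f=[]
for i in range(4): viewer.camera('top'); o=bot.get_obs(); f.append(o['wrist_force'][2])
print(np.round(f,2),o['ee_pos'])"
```

```text
time: 10.48
ee_pos: [0.5023, -0.0516, 0.0925]
tcp_rot: [179.9, 0.0, 90.0]
wrist_force: [0.1, 0.3, -0.7]
opening: 0.0851
grasp_force: 0.0
time: 11.22
ee_pos: [0.502, -0.0517, 0.092]
tcp_rot: [179.9, 0.0, 90.0]
wrist_force: [0.7, 0.4, 4.7]
opening: 0.0527
grasp_force: 51.8
time: 12.22
ee_pos: [0.5014, -0.0516, 0.1447]
tcp_rot: [-179.9, -0.0, 90.0]
wrist_force: [0.6, -0.4, -6.1]
opening: 0.0521
grasp_force: 53.9
[-5.94 -6.5  -6.53 -6.19] [ 0.50156436 -0.05160958  0.14508632]
```

Tin 2 weighs about 0.64 kg, so it is the full one. The order still requires lifting tin 3, so I set tin 2 back.

```bash
python3 -m inch '[[[20,0,0,15,0,0,0],[20,0,0,18,0,0,0],[20,0,0,12,0,0,0],[20,0,0,5,0,0,0],[20,0,0,2,0,0,0],[20,0,0,0.7,0,0,0],[20,0,0,0.7,0,0,0],[20,0,0,0,0,0,0]]]'; python3 -m inch '[[[20,0,0,0.4,0,0,0],[20,0,0,0,0,0,0],[20,0,0,0,0,0,0]]]'
```

```text
time: 13.42
ee_pos: [0.5019, -0.0516, 0.0922]
tcp_rot: [180.0, 0.0, 90.0]
wrist_force: [0.4, 0.2, -6.2]
opening: 0.0522
grasp_force: 53.8
time: 13.8
ee_pos: [0.5019, -0.0517, 0.0921]
tcp_rot: [179.9, 0.0, 90.0]
wrist_force: [-0.7, 0.4, 2.2]
opening: 0.0523
grasp_force: 54.7
```

Seated. Release and go to tin 3 (dy −125, dx 0).

```bash
python3 -m inch '[[[60,0,0,0,0,0,0],[100,0,0,0,0,0,0],[100,0,0,0,0,0,0],[100,0,0,0,0,0,0],[100,0,0,-25,0,0,0],[100,0,0,-40,0,0,0],[100,0,0,-40,0,0,0],[100,0,0,-10,0,0,0]]]'; python3 -m inch '[[[100,-30,0,0,0,0,0],[100,-40,0,0,0,0,0],[100,-40,0,0,0,0,0],[100,-15,0,0,0,0,0],[100,0,0,0,0,0,0],[100,0,0,0,0,0,0]]]'; python3 -c "
from h import *
cs={n:viewer.camera(n) for n in('scene',)}
for r in fit(cs,[(.489,.073),(.502,-.0515),(.502,-.1765)]): print(r)
save(cs['scene'],'s3.png')"
```

```text
time: 14.8
ee_pos: [0.5026, -0.0517, 0.2091]
tcp_rot: [179.8, 0.0, 90.0]
wrist_force: [0.2, -0.5, -0.8]
opening: 0.0852
grasp_force: 0.0
time: 15.55
ee_pos: [0.5017, -0.1757, 0.2063]
tcp_rot: [-180.0, -0.0, 90.0]
wrist_force: [0.4, -0.8, -0.1]
opening: 0.0852
grasp_force: 0.0
{'scene': (array([0.4889, 0.0741]), np.float64(0.915))}
{'scene': (array([ 0.4998, -0.0514]), np.float64(0.96))}
{'scene': (array([ 0.5015, -0.1765]), np.float64(0.906))}
```

View pics/s3.png

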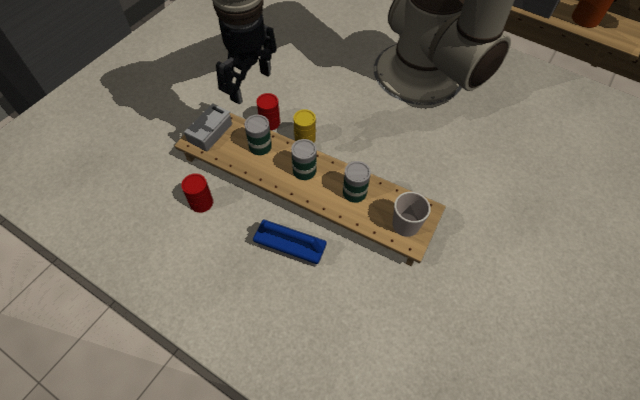

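All three tins stand upright: (356,183), (304,160) and (258,135). Now tin 3.

```bash
python3 -m inch '[[[100,0,0,30,0,0,0],[100,0,0,40,0,0,0],[100,0,0,30,0,0,0],[100,0,0,13,0,0,0],[100,0,0,2,0,0,0],[100,0,0,0,0,0,0],[100,0,0,0,0,0,0]]]'; python3 -m inch '[[[40,0,0,0,0,0,0],[20,0,0,0,0,0,0],[20,0,0,0,0,0,0],[20,0,0,0,0,0,0],[20,0,0,0,0,0,0],[20,0,0,0,0,0,0]]]' 50; python3 -m inch '[[[20,0,0,-6,0,0,0],[20,0,0,-12,0,0,0],[20,0,0,-15,0,0,0],[20,0,0,-15,0,0,0],[20,0,0,-6,0,0,0],[20,0,0,0,0,0,0],[20,0,0,0,0,0,0],[20,0,0,0,0,0,0]]]'; python3 -c "
from h import *
f=[]
for i in range(4): viewer.camera('top'); o=bot.get_obs(); f.append(o['wrist_force'][2])
print(np.round(f,2),o['ee_pos'])"
```

```text
time: 16.52
ee_pos: [0.5023, -0.1768, 0.0927]
tcp_rot: [179.9, 0.0, 90.0]
wrist_force: [-0.9, -1.6, 0.3]
opening: 0.0851
grasp_force: 0.0
time: 17.27
ee_pos: [0.5019, -0.1768, 0.0922]
tcp_rot: [179.9, 0.0, 90.0]
wrist_force: [-0.3, 0.1, 5.3]
opening: 0.0523
grasp_force: 52.1
time: 18.27
ee_pos: [0.5014, -0.1765, 0.1449]
tcp_rot: [-179.9, -0.0, 90.0]
wrist_force: [-0.3, -0.1, -3.2]
opening: 0.0523
grasp_force: 53.0
[-2.79 -3.2  -2.63 -1.95] [ 0.5015747  -0.17656095  0.14525198]
```

Tin 3 weighs about 0.27 kg, so it is part-used and tin 2 is confirmed as the full one. Set tin 3 back.

```bash
python3 -m inch '[[[20,0,0,15,0,0,0],[20,0,0,18,0,0,0],[20,0,0,12,0,0,0],[20,0,0,5,0,0,0],[20,0,0,2,0,0,0],[20,0,0,0.7,0,0,0],[20,0,0,0.7,0,0,0],[20,0,0,0,0,0,0]]]'; python3 -m inch '[[[20,0,0,0.4,0,0,0],[20,0,0,0,0,0,0],[20,0,0,0,0,0,0]]]'
```

```text
time: 19.48
ee_pos: [0.5018, -0.1767, 0.0923]
tcp_rot: [180.0, 0.0, 90.0]
wrist_force: [0.6, -1.0, -3.4]
opening: 0.052
grasp_force: 53.0
time: 19.85
ee_pos: [0.5019, -0.1767, 0.0923]
tcp_rot: [180.0, 0.0, 90.0]
wrist_force: [-1.5, 0.0, 4.1]
opening: 0.0523
grasp_force: 53.7
```

```bash
python3 -m inch '[[[60,0,0,0,0,0,0],[100,0,0,0,0,0,0],[100,0,0,0,0,0,0],[100,0,0,0,0,0,0],[100,0,0,-25,0,0,0],[100,0,0,-40,0,0,0],[100,0,0,-40,0,0,0],[100,0,0,-10,0,0,0]]]'; python3 -m inch '[[[100,30,0,0,0,0,0],[100,40,0,0,0,0,0],[100,40,0,0,0,0,0],[100,15,0,0,0,0,0],[100,0,0,0,0,0,0],[100,0,0,0,0,0,0]]]'; python3 -c "
from h import *
cs={n:viewer.camera(n) for n in('scene',)}
for r in fit(cs,[(.489,.073),(.502,-.0515),(.502,-.1765)]): print(r)"
```

```text
time: 20.85
ee_pos: [0.5025, -0.1769, 0.2093]
tcp_rot: [179.8, 0.1, 90.0]
wrist_force: [0.4, -0.4, -0.8]
opening: 0.0852
grasp_force: 0.0
time: 21.6
ee_pos: [0.5017, -0.0524, 0.2063]
tcp_rot: [-180.0, 0.0, 90.0]
wrist_force: [0.8, -0.4, -0.1]
opening: 0.0856
grasp_force: 0.0
{'scene': (array([0.4894, 0.0745]), np.float64(0.952))}
{'scene': (array([ 0.5011, -0.0504]), np.float64(0.95))}
{'scene': (array([ 0.5011, -0.1768]), np.float64(0.964))}
```

Everything is in place. Grip tin 2 and lift it 130 mm.

```bash
python3 -m inch '[[[100,0,0,30,0,0,0],[100,0,0,40,0,0,0],[100,0,0,30,0,0,0],[100,0,0,13,0,0,0],[100,0,0,2,0,0,0],[100,0,0,0,0,0,0],[100,0,0,0,0,0,0]]]'; python3 -m inch '[[[40,0,0,0,0,0,0],[20,0,0,0,0,0,0],[20,0,0,0,0,0,0],[20,0,0,0,0,0,0],[20,0,0,0,0,0,0],[20,0,0,0,0,0,0]]]' 50; python3 -m inch '[[[20,0,0,-8,0,0,0],[20,0,0,-18,0,0,0],[20,0,0,-25,0,0,0],[20,0,0,-25,0,0,0],[20,0,0,-25,0,0,0],[20,0,0,-20,0,0,0],[20,0,0,-9,0,0,0],[20,0,0,0,0,0,0]]]';python3 -m inch '[[[20,0,0,0,0,0,0],[20,0,0,0,0,0,0],[20,0,0,0,0,0,0],[20,0,0,0,0,0,0]]]'; python3 -c "
from h import *
c=viewer.camera('scene');save(c,'end.png')
for r in fit({'scene':c},[(.489,.073),(.502,-.1765)]): print(r)"
```

```text
time: 22.58
ee_pos: [0.5023, -0.0517, 0.0928]
tcp_rot: [179.9, 0.0, 90.0]
wrist_force: [0.5, -0.5, 0.8]
opening: 0.0851
grasp_force: 0.0
time: 23.32
ee_pos: [0.502, -0.0516, 0.0924]
tcp_rot: [179.9, 0.0, 90.0]
wrist_force: [0.3, -0.4, 5.8]
opening: 0.0521
grasp_force: 51.7
time: 24.32
ee_pos: [0.5019, -0.0516, 0.2221]
tcp_rot: [180.0, 0.0, 90.0]
wrist_force: [-0.2, 0.5, -6.9]
opening: 0.0523
grasp_force: 54.3
time: 24.82
ee_pos: [0.5016, -0.0516, 0.2215]
tcp_rot: [-180.0, -0.0, 90.0]
wrist_force: [0.5, 0.1, -6.8]
opening: 0.0523
grasp_force: 54.3
{'scene': (array([0.489 , 0.0742]), np.float64(0.948))}
{'scene': (array([ 0.5013, -0.1767]), np.float64(0.959))}
```

View pics/end.png

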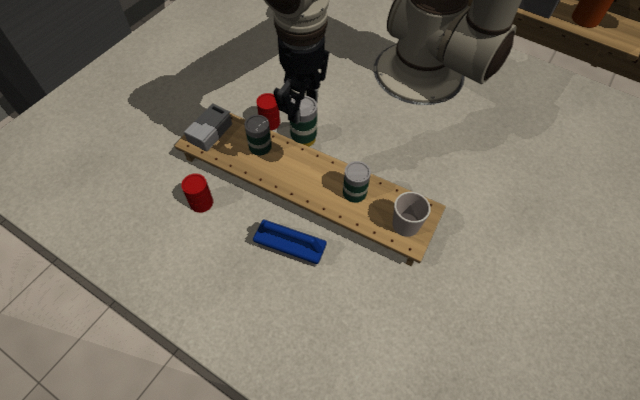

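Tin 2 is held upright at about (305,122), and tins 1 and 3 stand at (356,183) and (258,135). The cup, box and brush haven't moved.

```bash
python3 -c "
from workcell import bot
print(bot.job_done())"
```

```text
the job is handed in; nothing more can be done
None
```

The job is handed in: the middle tin is the full one (about 0.65 kg, against about 0.3 kg for the other two), and it is held upright about 13 cm above the shelf with the other two tins standing in their places and the cup, box and brush untouched.

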